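# Ready the tubing pump: spin its rotor free, dial speed 6

## Task

The tubing pump has just been cleaned. Flick its rotor round with a finger and let it coast, to check that it turns freely; then press the knurled setting wheel down a little to free it and roll it by its edge until the 6 stands in the window, and let it spring back up so that it locks there. Do not lean hard on the wheel, and leave the glassware and bottle around the pump where they stand.

Things in the scene. Friction and masses are not known exactly. Their poses are not given: they have to be found in the camera images.
- pump: Tubing (peristaltic) pump standing firmly on the bench: white box, 176 x 236 mm, its grey top face 100 mm above the bench. Origin: centre of the underside. Its x axis points to the back of the pump, y to its left, z up; the front panel with the rocker switch is at -x.
- speed_wheel (a joint): Turn of the knurled black setting wheel in rad: the digit shown x 0.6283 (3.770 for 6; end stops just past 0 and 9). Grows when the wheel's top rolls towards the pump's +x (back). Up, it is locked in one of ten notches, one a digit (about 9 N at the rim forces it out). Pressed down 5 mm it rolls freely; let go, it slips into the nearest notch, or hangs half-way, 4.5 mm low.
- wheel_mount (a joint): Sprung axle of the setting wheel: how far the wheel is pressed down, in m, 0 when it is up and locked in a notch (within 1 mm). It takes about 4 N to begin and 8 N to reach the hard bottom stop, 8 mm down.
- wheel_top (a point): Topmost point of the setting wheel's rim (over its 36 ribs, 2 mm high), mid-width; sinks with the wheel. Pump x = -20, y = -78, z = 120 mm. The wheel is 84 mm in diameter, 23 mm wide, on an axle along pump y, 78 mm above the bench; its edge stands 20 mm out of a slot in the top face, 78 mm long (pump x), 27 mm wide.
- window (a point): Centre of the digit window, an 18 x 15 mm opening in the top of a low grey cowl (44 x 26 mm, standing 9.5 mm above the top face) just left of the setting wheel (pump x = -20 mm, y = -51.5 mm, z = 109.5 mm); the white digit on the black drum inside is read from the front of the pump.
- rotor (a joint): Rotor of the pump head on the left half of the top face, turning without end on an upright axle; value in rad, grows anticlockwise seen from above, at 0 cap_1 points to the pump's +x. It runs on for a second or two when flicked either way.
- rotor_axis (a point): Point on the rotor's axis at the height of the tops of the axle caps, 157 mm above the bench (pump x = 8 mm, y = 52 mm).
- cap_1 (a point): Centre of the top of one of three equal upright axle caps on the rotor, 14 mm in diameter, their axes 33 mm from the rotor's axis and 120 degrees apart. Each stands free from 135 mm to 157 mm above the bench; the rotor's hub is 26 mm in diameter and ends at 139 mm, the aluminium track round the rotor ends at 126 mm.
- beaker: Glass beaker, 72 mm in diameter, 92 mm high, left of the pump, to be left alone. Origin: centre of the underside.
- tall_beaker: Small glass beaker, 58 mm in diameter, 78 mm high, behind the pump, to be left alone. Origin: centre of the underside.
- amber_bottle: Amber bottle with a screw cap, 48 mm in diameter, 95 mm high, behind the pump, to be left alone. Origin: centre of the underside.

How it is judged:
By the outcome, as a careful person would: the job done as asked, in the order asked, and still so for the second after the job is handed in, with the robot touching nothing.
It also fails if it takes over 51 s, if anything falls off the work surface, if the arm or the gripper's body presses on something with over 40 N, if the wrist force passes 120 N, or if a joint passes its speed limit or range.

## Robot

A 6-joint arm with a two-finger parallel gripper is mounted at the origin on a cart in front of the work surface, level with it; the furniture and walls round the work are solid. World frame = base frame: x ahead of the robot, y to its left, z up, the work surface at z = 0. Lengths are in m, angles in rad, forces in N, time in s.
With the tool pointing down it reaches from about 0.275 to 0.725 m from the base axis. Payload 5.6 kg.
Tool frame: the origin (TCP) lies midway between the tips of the shut fingers; the grasp point (between the pads) lies 19 mm behind it; z points along the fingers, y is the line along which they close (so a half turn about z gives the same grasp; the last joint's range is limited). The gripper opens to 85 mm and grips with 20 to 120 N. Pads are 22 mm wide; open, the fingers measure 114 mm over their backs; the gripper's body (76 mm by 85 mm) begins 54 mm behind the grasp point. The pads swing forward as they close: fully open they stand 13 mm farther back than shut.
Start: joints at [-0.906, 0.255, 0.108, 0, -1.424, -0.285], TCP at [0.204, -0.511, 0.21] pointing down, gripper open.
Joint ranges: [-2.95, 2.95], [-1.21, 1.97], [-1.09, 1.5], [-2.87, 1.71], [-2.94, -0.07], [-3.05, 3.05]. Speed limits (rad/s): [2.57, 2.57, 3.14, 3.14, 3.14, 3.14].

## Interface

Orientations are given as a rotation vector (axis times angle).
In Python, from bench import bot, viewer gives the robot as it stands.
- The arm moves only by the shell command python3 -m handwheel 'ROWS' [OPENING] [FORCE]. ROWS is text: rows parted by semicolons, each of 4 numbers parted by spaces: the shift along the tool's x, y, z in cm, then the turn about the tool's z in rad. A call has 1 to 20 rows; each row is the pose to reach, as a shift and turn from the pose commanded when the call began, along the tool's axes at that moment; what a row does not reach only later rows make up. A row lasts 1/8 s, in which the tool goes at most 62.5 mm and 10.7 degrees, less where a joint would pass 70% of its speed; a pose out of reach is approached as far as the arm can. A call with a gripper value outside its range is refused whole. OPENING is the opening in per cent of the stroke, from 0 (shut) to 100 (fully open), set as the call begins (- or left out, the last holds). The fingers move at their own pace and stop on an object; FORCE is the grip in N (left out, the last holds). Time passes only in rows, so rows that repeat a pose let the fingers close. It gives the time, the measured TCP pose, the force, the opening and the grip force at its end, in the units of the state.
- bot.sense(): the state, without advancing time (a new reading comes with each control period).
- viewer.grab_frame(name): name is "scene" or "side" or "wrist"; returns a dict with "frame" (384x512x3 uint8, red, green, blue), "fov_y" (degrees; the focal length in pixels is half the picture's height over the tangent of half this angle, whatever the lens; pixels are square), "cx", "cy" (the principal point, pixels), "dist" ([k1, k2, p1, p2, k3] as OpenCV has them; the pictures are not rectified), "R" (3x3) and "t" (3): a world point X has camera coordinates R X + t. Camera axes: x right, y down, z forward; pixel columns grow to the right and rows downward; lengths in m; the calibration is good to about 2 mm. A picture is of the moment at which its call begins. There is no depth.
- bot.sign_off(): hands the job in; it is judged then, once.
Trained networks look in the newest picture that a camera, given by its name, has taken for a name from the list of things; names that differ only in an ending like _2 or _b are one class to them, and where a whole thing is asked for, a point or a joint stands for the part that bears it (a point fixed in the world has none). Each returns a list of dicts, best first, with "conf" (0 to 1); they miss things now and then, are a little off and sometimes report something else, mostly with a low value. They report only what shows in the picture. A call takes as long as a camera call.
- viewer.boxes_of(camera, name): "location" ([x, y, z] in m, in the coordinates of the camera as it stood for that picture, good to about 4 mm: the middle of the surface that is visible of it).
The state is a dict: "t": time; "joints": joint angles; "qd": joint speeds; "tau": joint torques, N m; "eef_pos": TCP position; "orientation": TCP orientation; "wrist_force": force on the tool from outside, world axes, zero at the start; "moment": the same for the moment, N m; "width": finger opening in m; "gripper_force": force on a finger pad.
Only numpy, scipy, OpenCV 4.12 (cv2) and the standard library are available. Lean on these libraries where they do the work, as an engineer would, in place of code of your own. Each camera call takes 0.05 s, during which the arm holds its last target. There are 200 camera calls.

## Working session

There is one attempt and no reset: what is moved stays moved. The work goes in short steps, Python scripts to look and compute and a shell command to move; the robot and the scene stay as the last step left them, time stands still between calls to the robot, and variables do not carry over. Pictures are saved under pics/ and viewed, at most 10 in all, crops included, and the job is handed in when it is done.

```bash
mkdir -p pics; cat > h.py <<'E'
import numpy as np, cv2
from bench import bot, viewer
def K(f):
    h=f["frame"].shape[0]; F=h/2/np.tan(np.radians(f["fov_y"])/2)
    return np.array([[F,0,f["cx"]],[0,F,f["cy"]],[0,0,1.]])
def world(f,p): return np.array(f["R"]).T@(np.array(p)-np.array(f["t"]))
def proj(f,X):
    return cv2.projectPoints(np.array(X,float).reshape(-1,1,3),cv2.Rodrigues(np.array(f["R"],float))[0],np.array(f["t"],float),K(f),np.array(f["dist"],float))[0].reshape(-1,2)
def ray_z(f,uv,z):
    n=cv2.undistortPoints(np.array(uv,float).reshape(-1,1,2),K(f),np.array(f["dist"],float)).reshape(-1,2)
    R=np.array(f["R"]);c=-R.T@np.array(f["t"]);out=[]
    for a in n:
        d=R.T@np.r_[a,1]; out.append(c+d*(z-c[2])/d[2])
    return np.array(out)
def save(f,n): cv2.imwrite("pics/"+n,f["frame"][:,:,::-1])
E
python3 - <<'E'
from h import *
np.set_printoptions(precision=4,suppress=True)
for c in ["scene","side","wrist"]:
    f=viewer.grab_frame(c); save(f,c+"0.png")
    print(c,"cam",-np.array(f["R"]).T@np.array(f["t"]))
    for n in ["pump","speed_wheel","window","wheel_top","rotor","cap_1","beaker","tall_beaker","amber_bottle"]:
        try:
            for d in viewer.boxes_of(c,n)[:4]: print(n,round(d["conf"],2),world(f,d["location"]),proj(f,world(f,d["location"]))[0])
        except Exception as e: print(n,e)
print(bot.sense())
E
python3 - <<'E'
import cv2,numpy as np
a=cv2.imread("pics/scene0.png");b=cv2.imread("pics/side0.png")
cv2.imwrite("pics/both0.png",cv2.resize(np.hstack([a,b]),(800,300)))
E
```

```text
scene cam [0.2366 0.584  0.838 ]
pump 0.55 [0.5536 0.0152 0.0993] [291.9314 208.0534]
speed_wheel 0.73 [ 0.5452 -0.1081  0.1099] [325.6039 172.9847]
window 0.62 [0.5535 0.0184 0.0995] [291.1449 208.9457]
wheel_top 0.68 [ 0.5497 -0.107   0.1122] [323.7545 171.6697]
rotor 0.76 [0.5815 0.0246 0.1284] [278.999  195.5311]
cap_1 0.57 [0.5812 0.0289 0.1291] [277.9547 196.6112]
beaker 0.74 [0.6151 0.1576 0.0598] [227.4523 249.5691]
beaker 0.49 [0.5497 0.0197 0.1014] [292.3735 209.5346]
tall_beaker 0.76 [0.7335 0.0324 0.0505] [221.2066 191.7363]
amber_bottle 0.68 [ 0.7295 -0.0587  0.0553] [246.2867 168.8315]
side cam [0.2503 0.7187 0.5074]
pump 0.6 [0.5451 0.0445 0.0991] [282.7447 202.1834]
speed_wheel 0.58 [ 0.5482 -0.102   0.1108] [305.1673 175.9024]
window 0.84 [0.5492 0.0437 0.0999] [281.3977 201.2967]
window 0.3 [ 0.7333 -0.0487  0.0658] [237.2794 181.9848]
wheel_top 0.72 [ 0.5475 -0.1053  0.1112] [305.8568 175.3952]
rotor 0.91 [0.5804 0.029  0.1348] [273.3614 183.0608]
cap_1 0.91 [0.5784 0.0254 0.1311] [274.6665 184.0442]
beaker 0.72 [0.6096 0.1722 0.0615] [231.5582 232.6667]
tall_beaker 0.83 [0.7346 0.0406 0.055 ] [219.3479 197.5953]
amber_bottle 0.81 [ 0.7335 -0.0507  0.0686] [237.595  180.8504]
amber_bottle 0.61 [ 0.5466 -0.1059  0.1088] [306.1567 176.1849]
wrist cam [ 0.1386 -0.5384  0.3747]
{'t': 1.5, 'joints': array([-0.9064,  0.2551,  0.1082,  0.    , -1.4239, -0.2846]), 'qd': array([-0.0003,  0.0003, -0.0002,  0.0003, -0.0013,  0.0006]), 'tau': array([  0.0005, -38.6396,  23.8068,   5.3679,  -0.0006,  -0.    ]), 'eef_pos': array([ 0.2039, -0.5108,  0.2096]), 'orientation': array([ 0.593 , -3.0851, -0.0001]), 'wrist_force': array([ 0.2399,  0.0233, -0.4202]), 'moment': array([-0.0035, -0.0145, -0.0373]), 'gripper_force': 0.0, 'width': 0.08559385765443822}
```

View pics/scene0.png

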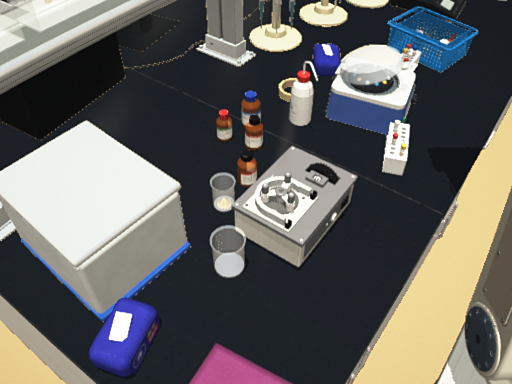

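View pics/side0.png

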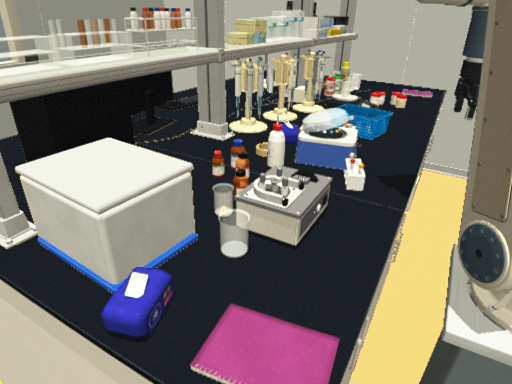

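The scene view shows the pump with its top face spanning (294,148)-(356,180)-(298,247)-(235,208). The rotor is at (280,196), the wheel at (322,173), the beaker at (228,250), the tall beaker at (222,192) and the bottle at (246,169). The network's positions agree with this. The side view shows the same layout. I'll go above the pump for a near view with the wrist camera.

```bash
python3 -m handwheel '-10 6 -12 0.1;-49.9 31.7 -12 0.38;-49.9 31.7 -12 0.38;-49.9 31.7 -12 0.38;-49.9 31.7 -12 0.38;-49.9 31.7 -12 0.38;-49.9 31.7 -12 0.38;-49.9 31.7 -12 0.38;-49.9 31.7 -12 0.38;-49.9 31.7 -12 0.38;-49.9 31.7 -12 0.38;-49.9 31.7 -12 0.38;-49.9 31.7 -12 0.38;-49.9 31.7 -12 0.38' 0 20
python3 - <<'E'
from h import *
np.set_printoptions(precision=4,suppress=True)
c="wrist"
f=viewer.grab_frame(c); save(f,"w1.png"); import pickle; pickle.dump(f,open("w1.pkl","wb"))
cv2.imwrite("pics/w1b.png",cv2.resize(f["frame"][:,:,::-1],(800,600),interpolation=cv2.INTER_CUBIC))
for n in ["pump","speed_wheel","window","wheel_top","rotor","cap_1","beaker","tall_beaker","amber_bottle"]:
    for d in viewer.boxes_of(c,n)[:3]: print(n,round(d["conf"],2),world(f,d["location"]),proj(f,world(f,d["location"]))[0])
s=bot.sense();print(s["t"],s["eef_pos"],s["orientation"])
E
```

```text
t: 3.25
eef_pos: [0.5494, -0.0323, 0.3301]
orientation: [0.002, 3.141, 0.0]
wrist_force: [-0.0, -0.6, -0.7]
width: -0.0002
gripper_force: 0.0
pump 0.59 [ 0.5637 -0.0363  0.097 ] [250.4829 172.1888]
speed_wheel 0.77 [ 0.5517 -0.1054  0.1093] [200.7067 165.7054]
speed_wheel 0.28 [ 0.7243 -0.0907  0.0466] [220.4314 255.0236]
window 0.58 [ 0.5614 -0.0373  0.1014] [249.7588 171.246 ]
window 0.15 [ 0.7225 -0.0924  0.0442] [219.533  253.5148]
wheel_top 0.65 [ 0.5564 -0.1135  0.1134] [194.5176 169.6641]
cap_1 0.8 [0.5811 0.0186 0.1101] [289.3429 186.1005]
beaker 0.69 [ 0.5664 -0.0361  0.1066] [250.5864 175.5193]
beaker 0.62 [0.6235 0.1635 0.0572] [371.6081 202.6044]
tall_beaker 0.59 [0.717  0.0377 0.0431] [292.5377 250.256 ]
3.75 [ 0.5498 -0.0314  0.3296] [-0.0003 -3.1415  0.    ]
```

View pics/w1b.png

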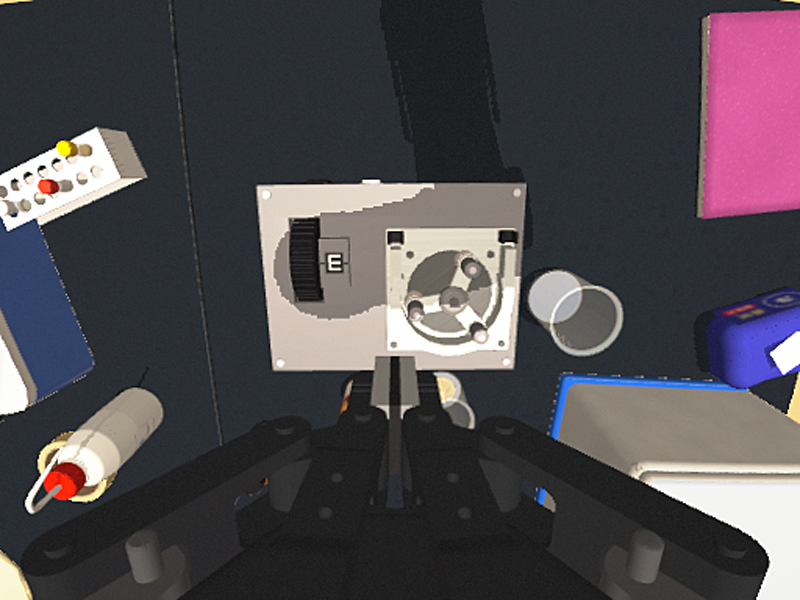

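The wrist view shows the pump's top face with corners at (257,184), (526,184), (515,369) and (273,370). The wheel is at (306,260), the window at (335,263), the rotor axis at (453,299) and the caps at (471,266), (416,312) and (480,334), all in 800-px scale. The front of the pump is at the top of the picture. Next I'll fit the pump's pose and enlarge the digit.

```bash
python3 - <<'E'
from h import *
import pickle
np.set_printoptions(precision=4,suppress=True)
f=pickle.load(open("w1.pkl","rb"))
s=512/800
px=np.array([[257,184],[526,184],[515,369],[273,370]])*s
W=ray_z(f,px,.1);print(W)
P=np.array([[-88,-118],[-88,118],[88,118],[88,-118]])/1000.
a=P-P.mean(0);b=W[:,:2]-W[:,:2].mean(0)
yaw=np.arctan2((a[:,0]*b[:,1]-a[:,1]*b[:,0]).sum(),(a*b).sum());R=np.array([[np.cos(yaw),-np.sin(yaw)],[np.sin(yaw),np.cos(yaw)]])
t=W[:,:2].mean(0)-R@P.mean(0);print("yaw",yaw,"t",t,"res",W[:,:2]-(P@R.T+t))
g=lambda x,y:R@[x,y]+t
print("wheel",g(-.02,-.078),"win",g(-.02,-.0515),"rotor",g(.008,.052))
ax=g(.008,.052);caps=ray_z(f,np.array([[473,258],[413,298],[483,339]])*s,.157)
print(caps, np.linalg.norm(caps[:,:2]-ax,axis=1),np.degrees(np.arctan2(*(caps[:,:2]-ax).T[::-1])))
caps=ray_z(f,np.array([[471,265],[416,311],[480,333]])*s,.157)
for r in (0,1,2): print(proj(f,[[*(ax+.033*np.array([np.cos(q),np.sin(q)])),.157] for q in np.radians([-10+40*r,110+40*r,230+40*r])])/s)
I=f["frame"][:,:,::-1];x0,y0=int(150),int(110)
c=cv2.rotate(cv2.resize(I[110:240,155:345],None,fx=4,fy=4,interpolation=cv2.INTER_CUBIC),cv2.ROTATE_180);cv2.imwrite("pics/c1.png",c)
E
```

```text
[[ 0.4865 -0.1538  0.1   ]
 [ 0.4871  0.0819  0.1   ]
 [ 0.6634  0.0849  0.1   ]
 [ 0.664  -0.1533  0.1   ]]
yaw 0.003551046808816704 t [ 0.5753 -0.0351] res [[-0.0011 -0.0004]
 [ 0.0002 -0.0008]
 [ 0.0006  0.0017]
 [ 0.0003 -0.0005]]
wheel [ 0.5555 -0.1131] win [ 0.5554 -0.0866] rotor [0.5831 0.017 ]
[[ 0.5422  0.0277  0.157 ]
 [ 0.5745 -0.0188  0.157 ]
 [ 0.6097  0.0392  0.157 ]] [0.0422 0.0368 0.0346] [ 165.292  -103.4589   39.8327]
[[448.8922 345.8289]
 [496.5774 294.5379]
 [426.4112 282.555 ]]
[[475.9931 341.2827]
 [479.5989 273.3801]
 [416.3259 308.2464]]
[[494.8382 321.3236]
 [451.5909 268.5167]
 [425.4602 333.0449]]
```

View pics/c1.png

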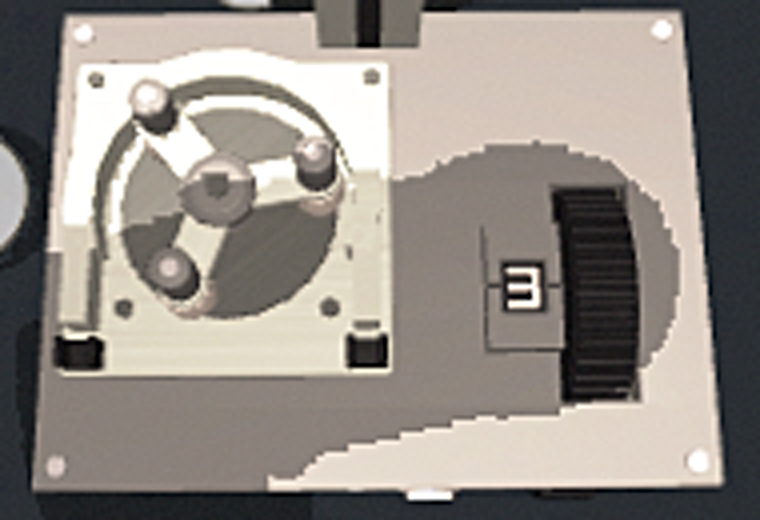

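The front view of the window shows a three-pronged figure at (522,288), which is a 3 lying on its side, so the current digit is about 3. The caps stand at about 40, 160 and 280 degrees, and the pump yaw is about 0. I'll flick the right-hand cap (at 280°) towards +x and leave outwards and up.

```bash
python3 -m handwheel '4.5 1.2 5 0;4.5 1.2 11 0;4.5 1.2 17 0;4.5 1.2 18.5 0;4.5 1.2 18.5 0;4.5 1.2 18.5 0' 0 20
python3 -m handwheel '-6.2 0 0 0;-11 -2.6 0 0;-13 -5.6 -3 0;-13 -5.6 -7 0'
python3 - <<'E'
from h import *
from bench import bot
np.set_printoptions(precision=3,suppress=True)
fs=[viewer.grab_frame("scene")["frame"] for _ in range(14)]
d=[np.abs(fs[i+1][165:225,245:315].astype(int)-fs[i][165:225,245:315]).sum()/1000 for i in range(13)]
print(d, bot.sense()["t"],bot.sense()["eef_pos"],bot.sense()["wrist_force"])
t=np.hstack([cv2.resize(fs[i][160:230,240:340],(260,182)) for i in (0,1,2)])
t2=np.hstack([cv2.resize(fs[i][160:230,240:340],(260,182)) for i in (4,8,13)])
cv2.imwrite("pics/flick.png",np.vstack([t,t2])[:,:,::-1])
E
```

```text
t: 4.5
eef_pos: [0.507, -0.0192, 0.1474]
orientation: [-0.0, 3.137, 0.0]
wrist_force: [1.2, 0.3, 0.1]
width: -0.0001
gripper_force: 0.0
t: 5.0
eef_pos: [0.6362, -0.0776, 0.2156]
orientation: [-0.005, -3.142, 0.001]
wrist_force: [1.0, 0.2, 0.1]
width: 0.0003
gripper_force: 0.0
[np.float64(15.195), np.float64(11.918), np.float64(10.94), np.float64(8.504), np.float64(9.576), np.float64(7.309), np.float64(8.457), np.float64(6.676), np.float64(6.694), np.float64(6.877), np.float64(7.078), np.float64(6.887), np.float64(6.647)] 5.7 [ 0.635 -0.075  0.214] [-1.145 -0.831 -0.145]
```

View pics/flick.png

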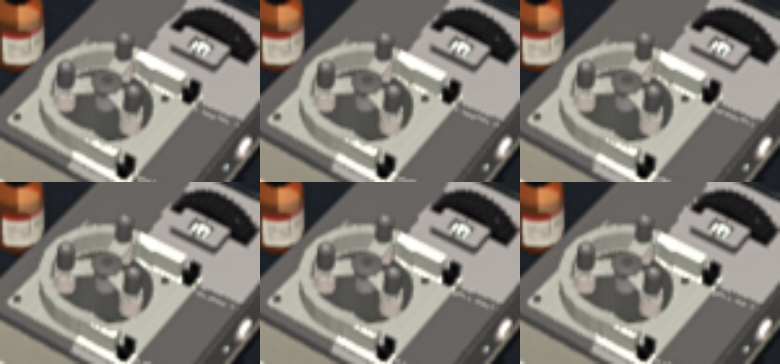

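The tiles show the rotor almost at rest, with little change between frames. I'll measure how far it turned between the first scene picture and now.

```bash
python3 - <<'E'
from h import *
np.set_printoptions(precision=1,suppress=True)
f=viewer.grab_frame("scene"); save(f,"s2.png")
ax=np.array([.5831,.017])
for q in range(0,120,20):
    a=np.radians(np.array([q,q+120,q+240])); print(q,proj(f,[[*(ax+.033*np.array([np.cos(t),np.sin(t)])),.157] for t in a]).ravel())
print(proj(f,[[.5831,.017,.139]]))
a=cv2.imread("pics/scene0.png")[150:220,240:320];b=cv2.imread("pics/s2.png")[150:220,240:320]
cv2.imwrite("pics/cmp.png",cv2.resize(np.hstack([a,b]),None,fx=5,fy=5,interpolation=cv2.INTER_CUBIC))
E
```

```text
0 [267.7 176.6 279.8 195.3 295.5 178.8]
20 [265.3 180.2 285.6 195.  292.1 175.5]
40 [264.8 184.2 290.7 193.3 287.5 173.2]
60 [266.3 188.1 294.7 190.4 282.1 172.1]
80 [269.5 191.6 296.9 186.7 276.6 172.4]
100 [274.3 194.1 297.1 182.7 271.6 173.9]
[[280.6 189.5]]
```

View pics/cmp.png

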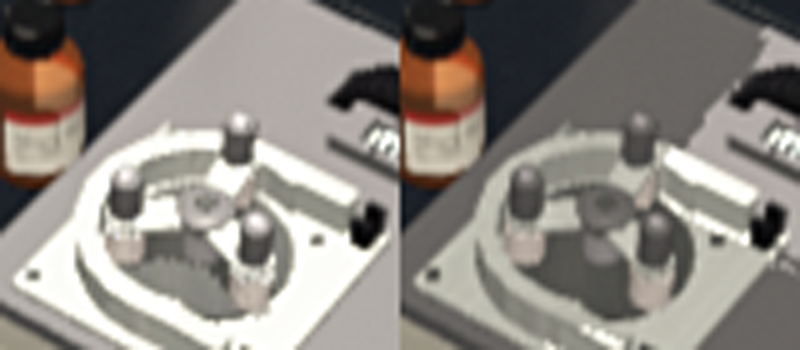

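The two crops match: caps at 40, 160 and 280° before and after, and the left cap at (265,184) fits q=40. The finger passed without engaging. I'll repeat it in a straighter, deeper line and leave later.

```bash
python3 -m handwheel '6 3 0 0;12 5.8 0 0;13 5.8 3 0;13 5.8 6.9 0;13 5.8 6.9 0;13 5.8 6.9 0;13 5.8 6.9 0' 0 20
python3 -m handwheel '-6.2 0 0 0;-10.7 0 0 0;-12.5 -4 -3 0;-12.5 -5.6 -7 0'
python3 - <<'E'
from h import *
fs=[viewer.grab_frame("scene")["frame"] for _ in range(14)]
d=[round(np.abs(cv2.blur(fs[i+1][165:225,245:315],(3,3)).astype(int)-cv2.blur(fs[i][165:225,245:315],(3,3))).sum()/1000,1) for i in range(13)]
print(d, bot.sense()["t"],bot.sense()["eef_pos"])
t=[np.hstack([cv2.resize(fs[i][160:230,240:340],(260,182)) for i in k]) for k in ((0,1,2),(4,8,13))]
cv2.imwrite("pics/flick2.png",np.vstack(t)[:,:,::-1])
E
```

```text
t: 6.62
eef_pos: [0.5062, -0.0174, 0.1472]
orientation: [0.001, 3.139, 0.0]
wrist_force: [-0.8, 0.0, 0.2]
width: 0.0004
gripper_force: 0.0
t: 7.12
eef_pos: [0.6306, -0.0752, 0.2153]
orientation: [-0.003, -3.139, 0.001]
wrist_force: [0.2, -0.3, 1.2]
width: 0.0007
gripper_force: 0.0
[np.float64(19.2), np.float64(7.4), np.float64(5.4), np.float64(5.7), np.float64(6.0), np.float64(4.3), np.float64(3.2), np.float64(2.4), np.float64(2.4), np.float64(2.3), np.float64(2.4), np.float64(2.3), np.float64(2.4)] 7.825 [ 0.62975684 -0.07322749  0.21542783]
```

View pics/flick2.png

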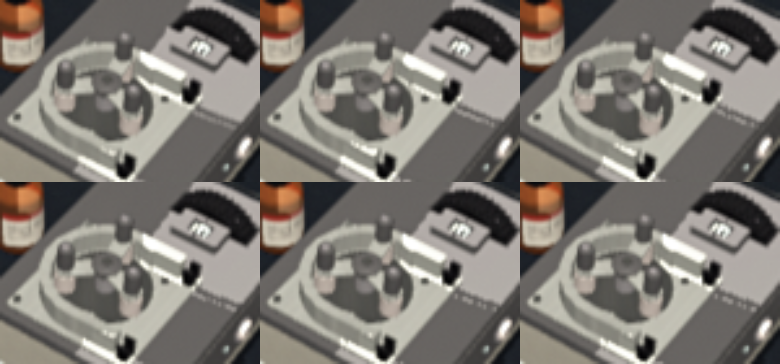

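The tiles again show no change, so the finger missed a second time. I'll go to the start point, inch to just before the cap and look there.

```bash
python3 -m handwheel '6 3 0 0;12 5.6 0 0;12.5 5.6 3 0;12.5 5.6 6.9 0;12.5 5.6 6.9 0;9.5 5.6 6.9 0;6.7 5.6 6.9 0;6.7 5.6 6.9 0;6.7 5.6 6.9 0' 0 20
python3 - <<'E'
from h import *
np.set_printoptions(precision=4,suppress=True)
s=bot.sense();p=s["eef_pos"];print(p,s["orientation"])
fs={c:viewer.grab_frame(c) for c in("wrist","scene","side")}
T=[]
for c,(h,w) in zip(fs,((90,120),)*3):
    f=fs[c];I=f["frame"].copy();u=proj(f,[p])[0];print(c,u,proj(f,[[.589,-.0155,.157]])[0])
    x,y=int(u[0])-w//2,int(u[1])-h//2;x=max(0,min(x,512-w));y=max(0,min(y,384-h));print(x,y)
    T.append(cv2.resize(I[y:y+h,x:x+w],(400,300),interpolation=cv2.INTER_CUBIC))
T.append(np.zeros_like(T[0]))
cv2.imwrite("pics/near.png",np.vstack([np.hstack(T[:2]),np.hstack(T[2:])])[:,:,::-1])
E
```

```text
t: 8.95
eef_pos: [0.5631, -0.0175, 0.1475]
orientation: [0.001, 3.141, -0.0]
wrist_force: [-0.8, 0.4, -0.4]
width: 0.0001
gripper_force: 0.0
[ 0.5631 -0.0175  0.1475] [ 0.0007  3.1406 -0.0001]
wrist [254.5897 226.9188] [257.8857 270.8908]
194 181
scene [298.1166 181.0873] [287.408 173.171]
238 136
side [288.1175 173.2318] [278.7252 167.7899]
228 128
```

View pics/near.png

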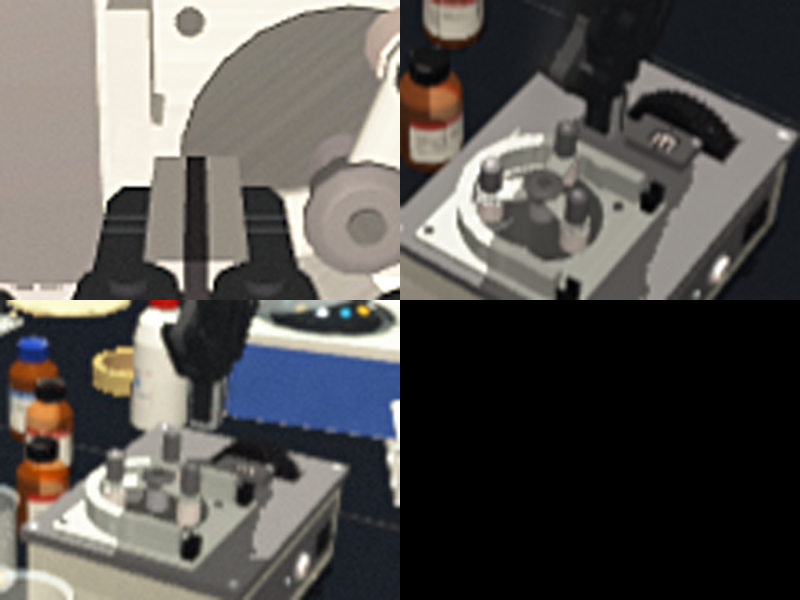

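The side view shows the fingertip bottom at tile (205,428), above its predicted spot (200,451), so the tip seems to pass at about cap-top height. Going 10 mm lower is still clear of the 126 mm track, so I'll back off, lower and flick again, then check by numbers.

```bash
python3 -m handwheel '5.8 0 0 0;5.8 0 1 0;5.8 0 1 0;5.8 0 1 0' 0 20
python3 -m handwheel '-6.2 0 0 0;-10.7 0 0 0;-12.5 -4 -3 0;-12.5 -5.6 -7 0'
python3 - <<'E'
from h import *
fs=[viewer.grab_frame("scene")["frame"][165:225,245:315] for _ in range(20)]
b=[cv2.GaussianBlur(x,(5,5),0).astype(int) for x in fs]
print([int(np.abs(b[i+1]-b[i]).sum()/1000) for i in range(19)], bot.sense()["t"],bot.sense()["eef_pos"])
o=cv2.GaussianBlur(cv2.imread("pics/s2.png")[165:225,245:315,::-1],(5,5),0).astype(int)
print([int(np.abs(x-o).sum()/1000) for x in b])
E
```

```text
t: 9.6
eef_pos: [0.5057, -0.0173, 0.1371]
orientation: [0.0, 3.141, -0.0]
wrist_force: [1.4, 0.3, 0.1]
width: -0.0
gripper_force: 0.0
t: 10.1
eef_pos: [0.6309, -0.0751, 0.2052]
orientation: [-0.002, -3.138, 0.001]
wrist_force: [0.1, -0.2, 1.3]
width: -0.0002
gripper_force: 0.0
[17, 5, 5, 5, 2, 3, 2, 1, 1, 1, 2, 2, 1, 2, 2, 2, 2, 1, 1] 11.1 [ 0.62982756 -0.07339958  0.20660708]
[18, 15, 17, 19, 22, 23, 24, 25, 25, 25, 25, 25, 25, 25, 25, 25, 25, 25, 25, 25]
```

```bash
cat >> h.py <<'E'
AX=np.array([.5831,.017])
def rot(f,ref=cv2.imread("pics/s2.png",0)):
    g=cv2.GaussianBlur(cv2.cvtColor(f["frame"],cv2.COLOR_RGB2GRAY),(3,3),0).astype(np.float32); r=cv2.GaussianBlur(ref,(3,3),0).astype(np.float32)
    pc=lambda q:proj(f,[[*(AX+.033*np.array([np.cos(t),np.sin(t)])),.150] for t in np.radians([q,q+120,q+240])])
    P=lambda im,q:[cv2.getRectSubPix(im,(9,11),tuple(map(float,u))) for u in pc(q)]
    T=sum(P(r,40)); sc=[]
    for q in range(0,120,4):
        A=sum(P(g,q)); sc.append(np.corrcoef(A.ravel(),T.ravel())[0,1])
    return int(np.argmax(sc))*4, round(max(sc),2), round(sc[10],2)
E
python3 - <<'E'
from h import *
f=viewer.grab_frame("scene"); save(f,"s3.png"); print(rot(f))
h=dict(f);h["frame"]=cv2.imread("pics/scene0.png")[:,:,::-1].copy();print(rot(h))
# lowest arm (dark) pixels around tip, side view
g=viewer.grab_frame("side");save(g,"side3.png");p=bot.sense()["eef_pos"];print(p,proj(g,[p,p+[0,0,.02]]))
u=proj(g,[p])[0].astype(int)
print(cv2.cvtColor(g["frame"],cv2.COLOR_RGB2GRAY)[u[1]-24:u[1]+8,u[0]-10:u[0]+11])
E
```

```text
(40, np.float64(1.0), np.float64(1.0))
(40, np.float64(0.95), np.float64(0.95))
[ 0.62983554 -0.07341182  0.20662434] [[275.54212081 139.75796913]
 [275.93175706 132.45853448]]
[[245 244 166  54  41  44  26  26  31  25  25  25  28  27  25  28  26  30
  107 232 240]
 [239 243 241 173 161 152  56  22  25  24  24  26  28  26  27  25  24  30
  135 251 254]
 [196 216 236 246 248 246 158  42  20  26  22  20  22  28  28  35  47  87
  190 244 230]
 [149 164 184 232 233 237 234  73  19  22  24  24  24  37  66  73  99 194
  247 246 245]
 [ 50  52  70 138 164 190 210  66  27  29  25  27  29  65 122 122 123 238
  239 235 228]
 [ 26  24  30  41  48  77 127  50  25  26  29  30  32  72 138 114 108 205
  199 197 197]
 [ 27  29  27  28  29  31  48  49  29  27  29  28  31  70 138 116 102 190
  188 194 193]
 [ 36  25  32  30  30  29  33  51  32  33  33  26  31  73 137 106  72  69
   85 164 198]
 [125  53  25  30  31  32  36  51  31  27  28  28  28  76 134  96  82  57
   54  91 187]
 [225 154  42  27  30  32  34  44  32  30  27  29  38  90 135  94  88  72
   82  80 138]
 [246 237  80  28  32  30  32  39
[... 1225 characters left out ...]
5 148 223 231 235 239 241 242 243 244 244 243 242 240 237 227
  230 210  74]
 [ 25  28  48 135 208 228 234 239 241 241 243 243 244 243 242 242 236 227
  228 202  71]
 [ 51  46  61 128 181 209 226 233 236 239 241 243 242 242 240 236 231 226
  213 184  60]
 [158 156 152 148 177 197 204 215 221 229 233 233 233 232 229 227 218 203
  182 167  54]
 [195 196 192 167 183 193 202 211 214 217 221 221 221 219 215 213 207 196
  182 165  57]
 [141 140 144 165 183 195 204 208 215 217 218 220 221 218 215 211 205 197
  178 163  64]
 [133 135 140 165 185 196 206 213 215 219 217 219 220 219 215 213 207 196
  182 161  62]
 [136 136 142 166 185 201 204 211 214 217 219 219 219 217 216 209 207 197
  178 162  58]]
```

The side view puts the fingertip about 9 px (roughly 22-25 mm) above the reported TCP, and the wrist view agrees, so all the flicks passed over the caps. I'll flick with the TCP at z≈0.122, which puts the tip at about 0.145.

```bash
python3 -m handwheel '6 3 0 0;12 5.6 0 0;12.5 5.6 3 0;12.5 5.6 8.4 0;12.5 5.6 8.4 0;12.5 5.6 8.4 0;12.5 5.6 8.4 0' 0 20
python3 -m handwheel '-6.2 0 0 0;-10.7 0 0 0;-12.5 -4 -3 0;-12.5 -5.6 -8 0'
python3 - <<'E'
from h import *
r=[]
for _ in range(25): r.append(rot(viewer.grab_frame("scene"))[:2])
print([(a,float(b)) for a,b in r],bot.sense()["t"],bot.sense()["eef_pos"])
E
```

```text
t: 12.08
eef_pos: [0.5067, -0.0173, 0.1248]
orientation: [0.0, 3.138, 0.001]
wrist_force: [0.4, -0.6, 0.6]
width: -0.0002
gripper_force: 0.0
t: 12.58
eef_pos: [0.6303, -0.0751, 0.2022]
orientation: [-0.003, -3.138, 0.001]
wrist_force: [1.7, 0.7, 0.8]
width: 0.0
gripper_force: 0.0
[(112, 0.64), (28, 0.95), (60, 0.84), (100, 0.66), (16, 0.86), (44, 0.97), (76, 0.8), (112, 0.61), (24, 0.9), (44, 0.95), (72, 0.81), (100, 0.63), (8, 0.78), (36, 0.94), (52, 0.9), (76, 0.79), (104, 0.6), (8, 0.81), (28, 0.92), (44, 0.97), (60, 0.82), (84, 0.77), (104, 0.6), (4, 0.79), (20, 0.86)] 13.825 [ 0.62982603 -0.07342337  0.20263251]
```

The rotor spins at about 12 rad/s and coasts, so the flick worked. Next I'll go over the wheel, 13 mm in front of its top.

```bash
python3 -m handwheel '4 -2 0 0;8.7 -4 2 0;8.7 -4 7 0;8.7 -4 9.8 0;8.7 -4 9.8 0;8.7 -4 9.8 0;8.7 -4 9.8 0;8.7 -4 9.8 0' 0 20
python3 - <<'E'
from h import *
np.set_printoptions(precision=4,suppress=True)
s=bot.sense();print(s["eef_pos"],s["wrist_force"])
f=viewer.grab_frame("wrist");save(f,"w4.png");p=s["eef_pos"]
print([proj(f,[[p[0]+a,p[1]+b,p[2]+.022]])[0] for a,b in((-.011,-.007),(-.011,.007))],proj(f,[[.5555,-.1131-.0115,.12],[.5555,-.1131+.0115,.12]]))
cv2.imwrite("pics/w4c.png",cv2.resize(f["frame"][110:310,156:356,::-1],(600,600),interpolation=cv2.INTER_CUBIC))
for _ in range(3): print(rot(viewer.grab_frame("scene")),bot.sense()["wrist_force"])
E
```

```text
t: 14.82
eef_pos: [0.5435, -0.1133, 0.1056]
orientation: [0.0, 3.14, -0.0]
wrist_force: [-0.6, -0.6, -0.5]
width: -0.0001
gripper_force: 0.0
[ 0.5435 -0.1133  0.1056] [-0.5999 -0.5754 -0.4893]
[array([242.1676, 224.2572]), array([267.7878, 224.2358])] [[235.8714 255.0831]
 [274.4299 255.0442]]
(104, np.float64(0.8), np.float64(0.24)) [ 0.0314  0.8553 -0.3091]
(108, np.float64(0.81), np.float64(0.2)) [ 0.1413 -0.1275 -0.7471]
(112, np.float64(0.82), np.float64(0.19)) [ 0.2429 -0.1863 -0.6599]
```

View pics/w4c.png

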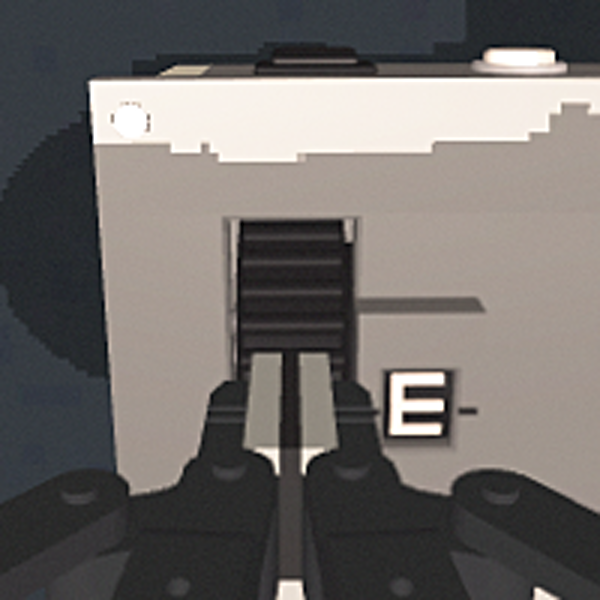

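The picture shows the finger centred over the wheel, tip edge at (290,352) in the crop, close to the predicted place. The window reads "E" from behind, which is an upright 3 seen from the front. I'll now press down by feel.

```bash
python3 -m handwheel '0 0 0.5 0;0 0 0.7 0;0 0 0.7 0' | grep -E "eef|force"; python3 -m handwheel '0 0 0.15 0;0 0 0.15 0;0 0 0.15 0'| grep -E "eef|wrist"; python3 -m handwheel '0 0 0.15 0;0 0 0.15 0;0 0 0.15 0'| grep -E "t:|eef|wrist"
```

```text
eef_pos: [0.5429, -0.1134, 0.0977]
wrist_force: [-0.5, 0.1, 3.6]
gripper_force: 1.4
eef_pos: [0.543, -0.1134, 0.0963]
wrist_force: [-0.0, 0.5, 5.0]
t: 16.15
eef_pos: [0.5429, -0.1134, 0.0948]
wrist_force: [-1.5, 0.5, 5.1]
```

```bash
cat >> h.py <<'E'
def win():
    f=viewer.grab_frame("wrist"); c=np.array([.5554,-.0866,.107])
    q=proj(f,[c+[-.011,-.011,0],c+[-.011,.011,0],c+[.011,.011,0],c+[.011,-.011,0]]).astype(np.float32)
    M=cv2.getPerspectiveTransform(q,np.float32([[29,25],[0,25],[0,0],[29,0]])) # seen from the front
    g=cv2.warpPerspective(cv2.cvtColor(f["frame"],cv2.COLOR_RGB2GRAY),M,(30,26))
    for r in g: print("".join("#" if v>170 else "+" if v>100 else "." for v in r))
E
python3 -m handwheel '0 0 0.2 0;0 0 0.29 0;0 0 0.29 0;0 0 0.29 0'| grep -E "eef|wrist"; python3 -c "from h import *;win()"; python3 -m handwheel '-0.4 0 0 0;-0.8 0 0 0;-1.2 0 0 0;-1.6 0 0 0;-2 0 0 0;-2.4 0 0 0;-2.7 0 0 0;-2.7 0 0 0;-2.7 0 0 0'| grep -E "t:|eef|wrist"; python3 -c "from h import *;win()"
```

```text
eef_pos: [0.543, -0.1135, 0.0921]
wrist_force: [-1.5, 0.6, 6.2]
..........+++++++++...........
.........++++++++++++.........
..............................
..............................
..............................
++++++........................
++++++.................+......
++++++..+++++++++++++++++.....
++++++......+++.+.............
++++++.....##############.++..
+...++....+##############.....
.....+.....##############.....
++++++...............+###.+++.
++++++...............+###..++.
++++++...............+###..++.
++++++.....##############.++++
++++++....+##############+++++
++++++.....##############+++++
++++++.....+++++++++++###+++++
++++++................###.++++
++++++................###.++++
++++++.........+++++++###.++++
++++++++++++++++#####+###+++++
++++++++++++++++++++++++++++++
++++++++++++++++++++++++++++++
++++++++++++++++++++++++++++++
t: 17.82
eef_pos: [0.5716, -0.1133, 0.0926]
wrist_force: [1.9, 1.1, 5.4]
++++++++++++++++++++++++++++++
++++++++++++++++++++++++++++++
++++++....................++++
++++++....................++++
++++++....................++++
++++++...............++++.++++
++++++....####.......+###.++++
++++++....+###.......+###.++++
++++++....+###.......+###.++++
++++++....+###.......####.++++
++++++....+###.......####.++++
.....+....####+++++++####.....
.....+....###############.....
++++++....###############.++++
++++++....+++++++++++####.++++
++++++...............+###.++++
++++++...............+###.++++
++++++...............+###.++++
++++++...............+###.++++
++++++...............+###.++++
++++++................+++.++++
++++++....................++++
++++++....................++++
++++++++++++++++++++++++++++++
++++++++++++++++++++++++++++++
++++++++++++++++++++++++++++++
```

The window shows a centred 4. I'll repeat the stroke: lift, go back, press, roll.

```bash
python3 -m handwheel '0 0 -0.7 0;0 0 -1.5 0;2.7 0 -1.5 0;2.7 0 -0.7 0;2.7 0 -0.3 0;2.7 0 0 0;2.7 0 0 0;2.3 0 0 0;1.9 0 0 0;1.5 0 0 0;1.1 0 0 0;0.7 0 0 0;0.3 0 0 0;0 0 0 0;0 0 0 0;0 0 0 0'| grep -E "t:|eef|wrist"; python3 -c "from h import *;win()"
```

```text
t: 19.88
eef_pos: [0.5721, -0.1135, 0.0928]
wrist_force: [1.9, 0.6, 4.9]
++++++++++++++++++++++++++++++
++++++++++++++++++++++++++++++
++++++....................++++
++++++....................++++
++++++....................++++
++++++....+##++++++++##++.++++
++++++....+##############.++++
++++++....+#############+.++++
++++++....+###............++++
++++++....+###............++++
++++++....####............++++
.....+....###############.+...
.....+....###############.+...
++++++....+##############.++++
++++++...............+###.++++
++++++...............+###.++++
++++++...............+###.++++
++++++....+##############.++++
++++++....+##############.++++
++++++....+##############.++++
++++++.....++++++++++.....++++
++++++....................++++
++++++....................++++
++++++++++++++++++++++++++++++
++++++++++++++++++++++++++++++
++++++++++++++++++++++++++++++
```

It shows a 5. One more stroke, then look before and after lifting off.

```bash
python3 -m handwheel '0 0 -0.7 0;0 0 -1.5 0;2.7 0 -1.5 0;2.7 0 -0.7 0;2.7 0 -0.3 0;2.7 0 0 0;2.7 0 0 0;2.3 0 0 0;1.9 0 0 0;1.5 0 0 0;1.1 0 0 0;0.7 0 0 0;0.3 0 0 0;0 0 0 0;0 0 0 0;0 0 0 0'| grep -E "t:|eef|wrist"; python3 -c "from h import *;win()"; python3 -m handwheel '0 0 -0.3 0;0 0 -0.8 0;0 0 -3 0;0 0 -8 0;0 0 -14 0;0 0 -18 0;0 0 -18 0;0 0 -18 0;0 0 -18 0'| grep -E "t:|eef|wrist"; python3 - <<'E'
from h import *
np.set_printoptions(precision=4,suppress=True)
win()
f=viewer.grab_frame("wrist")
for n in ["wheel_top","beaker","tall_beaker","amber_bottle"]:
    for d in viewer.boxes_of("wrist",n)[:1]: print(n,d["conf"],world(f,d["location"]))
g=viewer.grab_frame("side");o=cv2.imread("pics/side0.png",0).astype(int);n=cv2.cvtColor(g["frame"],cv2.COLOR_RGB2GRAY)
for y0,y1,x0,x1 in((205,260,215,255),(183,215,210,232),(165,192,232,250)):
    T=o[y0:y1,x0:x1].astype(np.uint8);r=cv2.matchTemplate(n[y0-6:y1+6,x0-6:x1+6],T,cv2.TM_CCOEFF_NORMED);_,v,_,l=cv2.minMaxLoc(r);print(round(v,3),l)
E
```

```text
t: 21.92
eef_pos: [0.5721, -0.1135, 0.0927]
wrist_force: [2.3, 0.2, 4.7]
++++++++++++++++++++++++++++++
++++++++++++++++++++++++++++++
++++++....................++++
++++++....................++++
++++++....................++++
++++++.....++++++++++++++.++++
++++++....+##############.++++
++++++....+##############.++++
++++++....+###++..........++++
++++++....+###............++++
++++++....+###............++++
.....+....###############.+...
.....+....###############.+...
++++++....###############.++++
++++++....####.......+###.++++
++++++....####.......+###.++++
++++++....+###.......+###.++++
++++++....+###.......+###.++++
++++++....+##############.++++
++++++....+##############.++++
++++++....+#############+.++++
++++++....................++++
++++++....................++++
++++++++++++++++++++++++++++++
++++++++++++++++++++++++++++++
++++++++++++++++++++++++++++++
t: 23.1
eef_pos: [0.5691, -0.1133, 0.2698]
wrist_force: [-0.3, -0.9, -0.4]
++++++++++++++++++++++++++++++
++++++++++++++++++++++++++++++
++++++++.+++++++++........++++
++++++.....................+++
++++++................
[... 156 characters left out ...]
....+++
++++++..+###+..............+++
+++++...+###+..............+++
........+##############+......
........+###############+.....
++++++..+###############+..+++
++++++..+###+.......+###+..+++
++++++..+###+.......+###+..+++
++++++..+###+.......+###+..+++
++++++...####+.....+####+..+++
++++++...###############+..+++
++++++..+###############+..+++
++++++...+++##########++...+++
++++++.....................+++
++++++.....................+++
++++++++++++++++++++++++++++++
++++++++++++++++++++++++++++++
wheel_top 0.74 [ 0.5513 -0.1107  0.1146]
beaker 0.95 [0.6187 0.1666 0.0682]
tall_beaker 0.89 [0.72   0.0238 0.0428]
amber_bottle 0.47 [ 0.7187 -0.0592  0.0405]
1.0 (6, 6)
0.999 (6, 6)
0.999 (6, 6)
```

```bash
python3 -c "
from bench import bot
print(bot.sign_off())"
```

```text
the job is handed in; nothing more can be done
None
```

The job is handed in: the rotor was flicked and coasted freely (three earlier tries passed over the caps), the wheel was rolled 3→6 and released at up to 6.2 N measured, the 6 is centred so I take it as locked, and the beakers and bottle stand where they were.

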